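Engage the driving hub on the pump's splined shaft and lock it with the swing washer

TASK

The driving hub has only been set on the nose of the pump's splined shaft and stands on the ends of the splines. Press on it and turn it until the splines find each other and it drops fully home on the shaft, then push its swing washer fully round into the shaft's groove so that the hub is locked. Do not lift the hub off the shaft, and leave the tools and fittings that lie around where they are.

Things in the scene. Friction and masses are not known exactly. Their poses are not given: they have to be found in the camera images.
- pump: Yellow gear pump, fixed on a dark steel foot plate (132 x 104 x 10 mm, from -78 to +54 mm in its x) with its shaft pointing straight up. Origin on the bench under the shaft's axis, z up. The pump's highest part round the shaft is 138 mm high; the shaft does not turn.
- shaft_seat (a point): Centre of the collar face on which the hub rests when home, on the axis of the oiled steel shaft, 138 mm above the bench; z up. From here up: 0 to 16 mm, six straight spline teeth (8 mm wide, 40 mm over the tips, one along this frame's +x, then every 60 degrees); 16 to 34 mm, plain nose 29 mm thick; 34 to 43 mm, groove 18 mm thick; 43 to 58 mm, head 29 mm thick.
- hub: Loose grey alloy hub, 0.55 kg: barrel 64 mm wide, 20 mm high; on it a flange 116 mm wide, 14 mm thick. Origin: centre of the underside, z up, flat top face at 34 mm. Six bore slots, one along +x, then every 60 degrees. It stands upright on the tooth ends, 16 mm above the seat, 15 to 45 degrees counter-clockwise (from above) past a fit; turn it either way. Home, its origin is at shaft_seat.
- pin_1 (a point): On the hub's top face at the foot of a driving pin, radius 46 mm, 111 degrees from the hub's +x. Pin: steel, 16 mm thick, 24 mm high, with a collar 22 mm wide and 2.5 mm high. Fingertips can stand on the face beside the pins, press down and push them round. The slots fit the teeth within 3 degrees either way; the hub then sinks 16 mm.
- pin_2 (a point): The same at the foot of the other driving pin, across the axis, at -69 degrees from the hub's +x. The face is free from -50 to 150 degrees; the open swing washer covers about -195 to -105 degrees, its pivot lies at -90.
- washer_pivot (a point): Top of the washer plate on its pivot screw, which lies at x 0, y -34 mm of the hub; the screw head stands 5 mm above this point and is 15 mm thick.
- washer_knob (a point): Middle of the small upright knob (9 mm thick, 16 mm high; this point is 8 mm above the washer plate and 14.5 mm above the hub's face) by which the washer is pushed; 44.8 mm from the pivot's axis. When home it stands at x -21, y 5.6 mm of the hub.
- swing_washer (a joint): Angle (rad) of the C-shaped steel washer, 6 mm thick, 50 mm wide, which lies on the hub's face, turns on the pivot and stays where it is left. 0 to 0.1 as found: open, knob out at the flange's rim. It grows as it swings clockwise (from above) to the shaft: at 1.047 its 21 mm mouth is centred on the groove; end stop 1.08. Until the hub is home the shaft's head is in its way.
- grease_pot: Pot of grease, 109 x 107 x 82 mm, on the bench to the right of the pump. Leave.
- driver: Screwdriver, 30 x 214 x 29 mm, lying at the left. Leave.
- torch: Small dark grey torch, 34 x 107 x 35 mm, lying in front of the pump. Leave.
- bolt_b: Steel bolt, 20 x 61 x 18 mm, lying just beyond the pump. Leave.
- bolt: Steel bolt, 24 x 59 x 22 mm, lying just right of the pump. Leave.
- wood_block: Wooden packing block, 45 x 90 x 32 mm, at the left. Leave.
- flat_bar: Flat steel bar, 22 x 110 x 6 mm, lying at the left. Leave.

How it is judged (in metres and radians):
On the way, in this order (a step that is already met when the one before it is completed fails the run):
1. the hub has dropped fully home on the splines (z of hub in the frame of shaft_seat below 0.0025 m and angle between hub's own z axis and vertical below 0.05 rad and value of joint swing_washer below 0.6 rad), for 0.2 s.
2. the swing washer is home in the shaft's groove (z of hub in the frame of shaft_seat below 0.0025 m and angle between hub's own z axis and vertical below 0.05 rad and value of joint swing_washer above 0.96 rad), for 0.2 s.
At the end, for the whole second after the job is handed in: The hub rests upright (within 3 degrees) on the shaft's collar, its underside within 2.5 mm of the seat, with the swing washer round in the groove (joint over 0.96 rad, that is within 5 degrees of centred), all at rest (all of step 2 and linear speed of hub below 0.02 m/s); the robot touches nothing.
It fails at once if the hub is lifted towards or off the end of the shaft (z of hub in the frame of shaft_seat above 0.032 m).
It fails at once if a tool, fitting or other thing lying around is shifted by more than 3 cm (distance of any of grease_pot, driver, torch, bolt_b, bolt, wood_block, flat_bar from where it was at the start of the episode above 0.03 m).
It also fails if it takes over 48 s, if anything falls off the work surface, if the arm or the gripper's body presses on something with over 40 N, if the wrist force passes 120 N, or if a joint passes its speed limit or range.

ROBOT

A 6-joint arm with a two-finger parallel gripper is mounted at the origin on a cart in front of the work surface, level with it; the furniture and walls round the work are solid. World frame = base frame: x ahead of the robot, y to its left, z up, the work surface at z = 0. Lengths are in mm, angles in rad, forces in N, time in s.
With the tool pointing down it reaches from about 250 to 800 mm from the base axis. Payload 3.9 kg.
Tool frame: the origin (TCP) lies at the very end of the fingers, on their centre line; the grasp point (between the pads) lies 19 mm behind it; z points along the fingers, y is the line along which they close (so a half turn about z gives the same grasp; the last joint's range is limited). The gripper opens to 85 mm and grips with 20 to 120 N. Pads are 22 mm wide; open, the fingers measure 114 mm over their backs; the gripper's body (76 mm by 85 mm) begins 54 mm behind the grasp point. The pads swing forward as they close: fully open they stand 13 mm farther back than shut.
Start: joints at [-1.114, 0.26, -0.138, 1.173, 0, 1.571], TCP at [231.56, -471.163, 231.304] pointing down, gripper open.
Joint ranges: [-2.78, 2.78], [-0.83, 1.72], [-1.28, 1.37], [-1.9, 2.12], [-1.57, 1.48], [-3.14, 3.14]. Speed limits (rad/s): [2.57, 2.57, 3.14, 3.14, 3.14, 3.14].

INTERFACE

Orientations are given as a unit quaternion [x, y, z, w].
In Python, from cell import robot gives the robot as it stands.
- The arm moves only by the shell command python3 -m pendant 'ROWS' [FORCE]. ROWS is a JSON object of lists of equal length, an entry for each row: "grip": the closure, from 0 (fully open) to 1 (shut); "slide": the shift along the tool's x, y, z in m, a list of three; "rotation": the turn, a rotation vector about the tool's x, y, z in degrees, a list of three. A call has 1 to 8 rows; each row is the pose to reach, as a shift and turn from the pose commanded when the call began, along the tool's axes at that moment; what a row does not reach only later rows make up. A row lasts 1/12 s, in which the tool goes at most 41.7 mm and 7.16 degrees, less where a joint would pass 70% of its speed; a pose out of reach is approached as far as the arm can. A call with a gripper value outside its range is refused whole. The fingers move at their own pace and stop on an object; FORCE is the grip in N (left out, the last holds). Time passes only in rows, so rows that repeat a pose let the fingers close. It gives the time, the measured TCP pose, the force, the opening and the grip force at its end, in the units of the state.
- robot.get_obs(): the state, without advancing time (a new reading comes with each control period).
- robot.snapshot(name): name is "scene" or "top" or "wrist"; returns the picture (384x512x3 uint8, blue, green, red); there is no depth.
- robot.camera_model(name): a dict with "mtx" (3x3 intrinsics, pixels), "dist_coeffs" ([k1, k2, p1, p2, k3] as OpenCV has them; the pictures are not rectified), "extrinsics" (4x4, takes a point from camera to world coordinates). Camera axes: x right, y up, looking along -z (the intrinsics and any distortion apply to the point x, -y, -z); pixel columns grow to the right and rows downward; lengths in mm; the calibration is good to about 2 mm. A picture is of the moment at which its call begins: read the wrist's pose just before it. camera_model takes no time and is no camera call; for the wrist camera it gives the pose at the moment of the call.
- robot.close_job(): hands the job in; it is judged then, once.
The state is a dict: "clock": time; "joint_positions": joint angles; "joint_velocities": joint speeds; "joint_efforts": joint torques, N m; "position": TCP position; "tool_rot": TCP orientation; "force": force on the tool from outside, world axes, zero at the start; "torque": the same for the moment, N m; "gripper_width": finger opening in mm; "finger_force": force on a finger pad.
Only numpy, scipy, OpenCV 4.12 (cv2) and the standard library are available. Lean on these libraries where they do the work, as an engineer would, in place of code of your own. Each camera call takes 0.05 s, during which the arm holds its last target. There are 200 camera calls.

## Working session

There is one attempt and no reset: what is moved stays moved. The work goes in short steps, Python scripts to look and compute and a shell command to move; the robot and the scene stay as the last step left them, time stands still between calls to the robot, and variables do not carry over. Pictures are saved under pics/ and viewed, at most 10 in all, crops included, and the job is handed in when it is done.

```bash
ls; mkdir -p pics
python3 - <<'E'
from cell import robot
import cv2,numpy as np
for n in("scene","top"):
    im=robot.snapshot(n); cv2.imwrite(f"pics/{n}0.png",im)
    m=robot.camera_model(n); print(n,np.round(m["mtx"],1).tolist(),np.round(m["extrinsics"],3).tolist(),m["dist_coeffs"])
o=robot.get_obs(); print(o)
E
```

```text
pics
scene [[348.0, 0.0, 259.1], [0.0, 348.0, 195.0], [0.0, 0.0, 1.0]] [[0.519, -0.738, 0.432, 923.059], [0.855, 0.449, -0.259, -60.708], [-0.003, 0.504, 0.864, 953.588], [0.0, 0.0, 0.0, 1.0]] [-0.04709565  0.          0.          0.          0.        ]
top [[453.3, 0.0, 254.5], [0.0, 453.3, 188.7], [0.0, 0.0, 1.0]] [[-0.101, 0.972, -0.211, 269.002], [-0.995, -0.099, 0.02, 180.088], [-0.001, 0.212, 0.977, 1412.334], [0.0, 0.0, 0.0, 1.0]] [-0.04139399  0.          0.          0.          0.        ]
{'clock': 0.1, 'joint_positions': array([-1.11397763e+00,  2.60654103e-01, -1.39194837e-01,  1.17272318e+00,
        8.76003310e-06,  1.57081491e+00]), 'joint_velocities': array([-0.0017633 , -0.00049297,  0.00434576,  0.00132525,  0.00042166,
        0.00022035]), 'joint_efforts': array([-7.00078708e-04, -4.06509018e+01,  2.54527205e+01,  1.01835190e-02,
        1.05448046e-04, -3.13231547e-07]), 'position': array([ 231.31395345, -470.6291538 ,  230.54649963]), 'tool_rot': array([ 9.74029517e-01,  2.26419328e-01, -1.96786654e-04, -8.65825033e-04]), 'force': array([ 0.98397583,  0.13957709, -0.27469332]), 'torque': array([-0.00625718, -0.04963446, -0.02647549]), 'finger_force': 0.0, 'gripper_width': 85.47417013125121}
```

View pics/scene0.png

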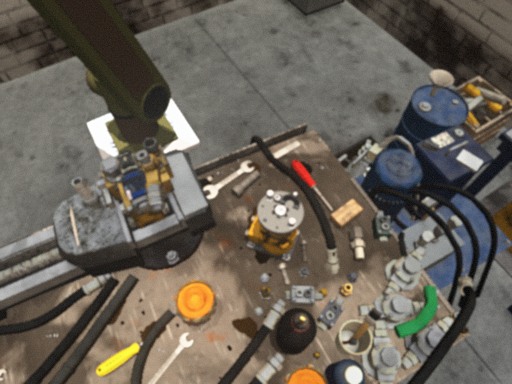

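View pics/top0.png

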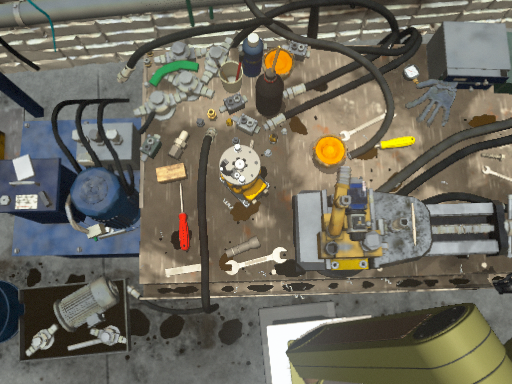

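The hub's flange is at about (240,163) in top and (280,210) in scene. I'll zoom in on both.

```bash
cat > h.py <<'E'
from cell import robot
import cv2,numpy as np
def plane(m,px,z):
    p=cv2.undistortPoints(np.array(px,float).reshape(-1,1,2),m["mtx"],np.array(m["dist_coeffs"])).reshape(-1,2)
    d=np.c_[p[:,0],-p[:,1],-np.ones(len(p))]@m["extrinsics"][:3,:3].T; o=m["extrinsics"][:3,3]
    return o+d*((z-o[2])/d[:,2])[:,None]
def proj(m,P):
    E=np.linalg.inv(m["extrinsics"]); c=np.atleast_2d(P)@E[:3,:3].T+E[:3,3]
    c=c*[1,-1,-1]
    return cv2.projectPoints(c,np.zeros(3),np.zeros(3),m["mtx"],np.array(m["dist_coeffs"]))[0].reshape(-1,2)
E
python3 - <<'E'
from h import *
t=cv2.imread("pics/top0.png")[135:210,205:280]; s=cv2.imread("pics/scene0.png")[175:250,240:315]
cv2.imwrite("pics/crop0.png",np.hstack([cv2.resize(a,(400,400),interpolation=cv2.INTER_CUBIC) for a in(t,s)]))
m=robot.camera_model("top"); print(plane(m,[[240,163]],188))
m=robot.camera_model("scene"); print(plane(m,[[281,211]],188))
E
```

```text
[[610.68951149 187.72825083 188.        ]]
[[607.3557762  191.20605842 188.        ]]
```

View pics/crop0.png

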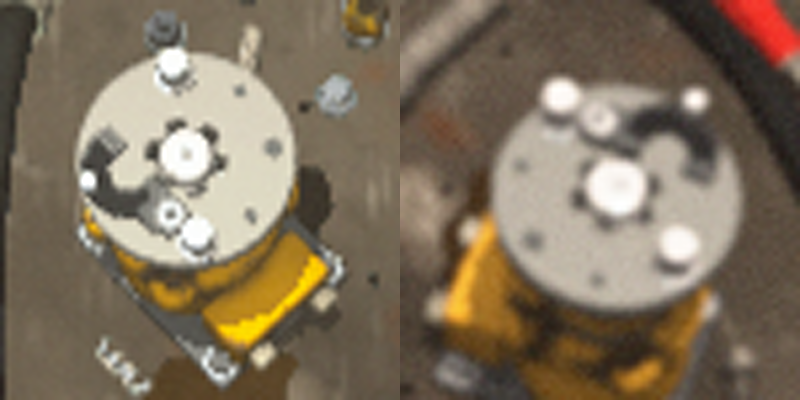

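Run:
```python
from h import *
from scipy.spatial.transform import Rotation as R
k=400/75; T=lambda p:[205+(p[0]+.5)/k-.5,135+(p[1]+.5)/k-.5]; S=lambda p:[240+(p[0]-400+.5)/k-.5,175+(p[1]+.5)/k-.5]
for n,f,pts in(("top",T,dict(fl=(186,160,188),head=(186,153,196),p1=(173,60,212),p2=(197,230,212),scr=(171,214,199.5),knob=(88,180,210.5))),
 ("scene",S,dict(fl=(617,198,188),head=(616,184,196),p2=(560,94,212),p1=(679,243,212),scr=(600,120,199.5),knob=(695,99,210.5)))):
    m=robot.camera_model(n)
    w={a:plane(m,[f(p)],p[2])[0,:2] for a,p in pts.items()}
    print(n,{a:v.round(1).tolist() for a,v in w.items()})
    d=w["p1"]-w["p2"]; c=(w["p1"]+w["p2"])/2; a=np.degrees(np.arctan2(d[1],d[0])); print("centre",c,"len",np.hypot(*d),"pin1 ang",a,"hub yaw",a-111)
print(R.from_quat(robot.get_obs()["tool_rot"]).as_matrix().round(2))
m=robot.camera_model("wrist");print(m["extrinsics"].round(2),m["mtx"])
```

```text
top {'fl': [606.2, 189.6], 'head': [607.8, 189.2], 'p1': [653.8, 191.1], 'p2': [562.2, 187.3], 'scr': [575.1, 200.0], 'knob': [594.6, 240.6]}
centre [608.01179096 189.23153595] len 91.69323761989489 pin1 ang 2.3531845386350088 hub yaw -108.646815461365
scene {'fl': [608.1, 188.6], 'head': [605.1, 189.6], 'p2': [558.5, 187.8], 'p1': [651.2, 192.0], 'scr': [574.1, 200.5], 'knob': [592.7, 240.5]}
centre [604.86462246 189.91699699] len 92.78104309325026 pin1 ang 2.6098633766587382 hub yaw -108.39013662334126
[[ 0.9   0.44 -0.  ]
 [ 0.44 -0.9   0.  ]
 [ 0.   -0.   -1.  ]]
[[ 4.4000e-01  8.5000e-01  2.8000e-01  3.0274e+02]
 [-9.0000e-01  4.2000e-01  1.3000e-01 -4.3545e+02]
 [-0.0000e+00 -3.1000e-01  9.5000e-01  3.7260e+02]
 [ 0.0000e+00  0.0000e+00  0.0000e+00  1.0000e+00]] [[282.5422104    0.         253.79658277]
 [  0.         282.5422104  194.98713835]
 [  0.           0.           1.        ]]
```

Both views agree: the centre is at (606.5,189.5), pin_1 is at world angle 2.5° and the hub yaw is -108.5°. I'll put the fingers about 29° counter-clockwise of the pins and turn clockwise. First I'll lift clear.

```bash
cat >> h.py <<'E'
from scipy.spatial.transform import Rotation as R
def to(p,yaw):  # yaw: world angle (deg) of tool y, tool straight down
    o=robot.get_obs(); M=R.from_quat(o["tool_rot"]); a=np.radians(yaw)
    y=np.array([np.cos(a),np.sin(a),0]); z=np.array([0,0,-1.]); G=R.from_matrix(np.c_[np.cross(y,z),y,z])
    print("t",round(o["clock"],2),"at",o["position"].round(1),"slide mm",M.inv().apply(np.array(p)-o["position"]).round(1),"rot",(M.inv()*G).as_rotvec(True).round(2),"F",o["force"].round(1),"q",o["joint_positions"].round(2))
E
python3 -m pendant '{"grip":[0,0,0,0,0],"slide":[[0,0,-0.04],[0,0,-0.08],[0,0,-0.12],[0,0,-0.16],[0,0,-0.2]],"rotation":[[0,0,-7],[0,0,-14],[0,0,-21],[0,0,-28],[0,0,-35]]}'
python3 -c "
from h import *
to((606.5,189.5,330),32)"
```

```text
clock: 0.52
position: [231.2, -470.5, 432.9]
tool_rot: [0.859, 0.511, 0.0, -0.0]
force: [0.6, -1.1, 1.1]
gripper_width: 85.3
finger_force: 0.0
t 0.52 at [ 231.2 -470.5  432.9] slide mm [759.   15.2 103.2] rot [-2.000e-02 -4.000e-02 -6.048e+01] F [ 0.6 -1.1  1.1] q [-1.11  0.27  0.39  1.7   0.    0.95]
```

```bash
python3 -m pendant '{"grip":[0,0,0,0,0,0,0,0],"slide":[[0.04,0,0],[0.08,0,0],[0.12,0,0],[0.16,0,0],[0.2,0,0],[0.24,0,0],[0.28,0,0],[0.32,0,0]],"rotation":[[0,0,0],[0,0,0],[0,0,0],[0,0,0],[0,0,0],[0,0,0],[0,0,0],[0,0,0]]}'
python3 -c "
from h import *
to((606.5,189.5,330),32)"
```

```text
clock: 1.18
position: [386.1, -188.9, 431.1]
tool_rot: [0.861, 0.509, -0.0, -0.0]
force: [0.7, -1.1, -0.1]
gripper_width: 85.4
finger_force: 0.0
t 1.18 at [ 386.1 -188.9  431.1] slide mm [437.8  10.5 101. ] rot [-3.000e-02 -1.000e-02 -6.085e+01] F [ 0.7 -1.1 -0.1] q [-0.46  0.09  0.16  1.65 -0.    1.62]
```

```bash
python3 -m pendant '{"grip":[0,0,0,0,0,0,0,0],"slide":[[0.04,0,0],[0.08,0,0],[0.12,0,0],[0.16,0.005,0],[0.2,0.005,0],[0.24,0.01,0],[0.28,0.01,0],[0.32,0.01,0]],"rotation":[[0,0,-7],[0,0,-14],[0,0,-21],[0,0,-28],[0,0,-35],[0,0,-42],[0,0,-49],[0,0,-56]]}'
python3 -c "
from h import *
to((606.5,189.5,330),32)"
```

```text
clock: 1.85
position: [549.5, 86.6, 430.8]
tool_rot: [0.519, 0.855, -0.0, -0.0]
force: [0.9, -0.3, 0.4]
gripper_width: 85.0
finger_force: 0.0
t 1.85 at [549.5  86.6 430.8] slide mm [ 64.9  98.2 100.7] rot [-0.05 -0.01 -4.47] F [ 0.9 -0.3  0.4] q [ 0.16  0.33  0.48  1.72 -0.    1.25]
```

```bash
python3 -m pendant '{"grip":[0,0,0,0,0,0],"slide":[[0.02,0.03,0.03],[0.04,0.06,0.06],[0.065,0.098,0.1],[0.065,0.098,0.1],[0.065,0.098,0.1],[0.065,0.098,0.1]],"rotation":[[0,0,-2],[0,0,-4.5],[0,0,-4.5],[0,0,-4.5],[0,0,-4.5],[0,0,-4.5]]}'
python3 - <<'E'
from h import *
to((606.5,189.5,200),32)
m=robot.camera_model("wrist"); im=robot.snapshot("wrist"); cv2.imwrite("pics/w1.png",im)
c=np.array([606.5,189.5]);u=lambda a,r,z:[*(c+r*np.array([np.cos(np.radians(a)),np.sin(np.radians(a))])),z]
print(proj(m,[u(2.5,46,212),u(182.5,46,212),[*c,196],u(0,58,188),u(90,58,188),u(180,58,188),u(270,58,188)]).round(1).tolist())
E
```

```text
clock: 2.35
position: [605.6, 188.0, 328.5]
tool_rot: [0.486, 0.874, -0.002, -0.002]
force: [-0.6, -0.1, 0.3]
gripper_width: 85.3
finger_force: 0.0
t 2.35 at [605.6 188.  328.5] slide mm [  0.6   2.3 128.5] rot [-0.31 -0.07 -0.22] F [-0.6 -0.1  0.3] q [ 0.3   0.45  0.4   1.53 -0.    1.32]
[[296.4, 212.1], [212.7, 166.9], [255.6, 185.5], [301.5, 211.0], [286.7, 135.3], [206.8, 154.1], [227.5, 226.8]]
```

View pics/w1.png

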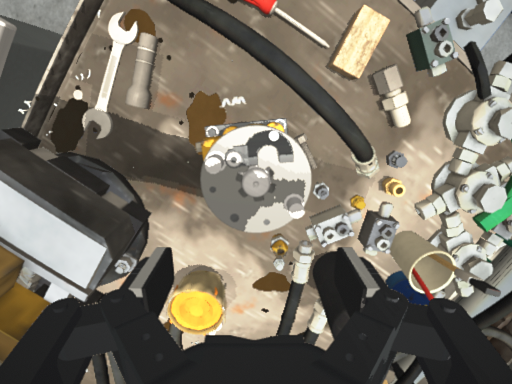

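The wrist view shows the head at (257,181), the pin tops at (295,207) and (213,161), and the knob at about (276,134). That is about 5 px from the prediction. I'll cast these pixels to positions.

Run:
```python
from h import *
m=robot.camera_model("wrist"); robot.snapshot("wrist"); im=robot.snapshot("wrist")
to((606.5,189.5,200),32)
h=cv2.cvtColor(im[115:245,190:325],cv2.COLOR_BGR2GRAY)
c=cv2.HoughCircles(h,cv2.HOUGH_GRADIENT,1,200,param1=100,param2=15,minRadius=45,maxRadius=65); print(c)
x,y,r=c[0,0]; print("flange",plane(m,[[x+190,y+115]],188))
for p in([257,181,196],[295,207,212],[213,161,212],[276,134,210.5]): print(plane(m,[p[:2]],p[2])[0].round(1))
print(m["extrinsics"].round(2))
cv2.imwrite("pics/w1b.png",cv2.resize(im[110:250,185:330],None,fx=4,fy=4,interpolation=cv2.INTER_CUBIC))
```

```text
t 2.5 at [606.5 186.5 332.7] slide mm [  2.6   1.4 132.7] rot [ 0.08  0.04 -0.37] F [ 0.9 -0.4 -0.2] q [ 0.3   0.45  0.41  1.53 -0.    1.32]
[[[64.5 59.5 55.6]]]
flange [[601.57578836 195.87656673 188.        ]]
[606.3 193.1 196. ]
[649.7 194.  212. ]
[558.6 191.5 212. ]
[595.3 243.3 210.5]
[[ 8.5000e-01 -5.0000e-01 -1.6000e-01  5.6494e+02]
 [ 5.3000e-01  8.1000e-01  2.6000e-01  2.5519e+02]
 [-0.0000e+00 -3.1000e-01  9.5000e-01  4.7260e+02]
 [ 0.0000e+00  0.0000e+00  0.0000e+00  1.0000e+00]]
```

View pics/w1b.png

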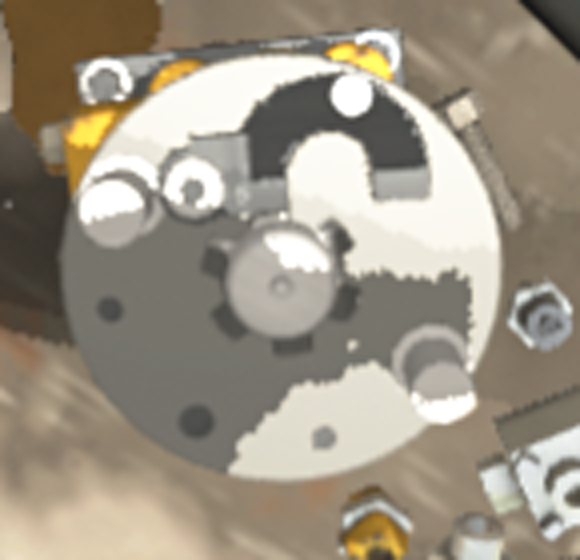

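The washer is open, and the hub face is clear at about 30° counter-clockwise of each pin. I'll go down over it with the fingers slightly closed.

```bash
python3 -m pendant '{"grip":[0.1,0.1,0.1,0.1,0.1,0.1],"slide":[[0.003,0.001,0.03],[0.003,0.001,0.06],[0.003,0.001,0.09],[0.003,0.001,0.12],[0.003,0.001,0.13],[0.003,0.001,0.13]],"rotation":[[0,0,0],[0,0,0],[0,0,0],[0,0,0],[0,0,0],[0,0,0]]}'
python3 -m pendant '{"grip":[0.1,0.1,0.1,0.1],"slide":[[0,0,0.004],[0,0,0.008],[0,0,0.01],[0,0,0.01]],"rotation":[[0,0,0],[0,0,0],[0,0,0],[0,0,0]]}'
python3 - <<'E'
from h import *
to((606,190.3,175),32)
cv2.imwrite("pics/w2.png",robot.snapshot("wrist"))
E
```

```text
clock: 3.0
position: [604.1, 188.9, 199.9]
tool_rot: [0.488, 0.873, -0.002, -0.001]
force: [0.0, 0.6, -0.5]
gripper_width: 76.7
finger_force: 0.0
clock: 3.33
position: [606.4, 190.5, 192.4]
tool_rot: [0.487, 0.873, 0.001, 0.001]
force: [0.3, -0.1, -0.3]
gripper_width: 76.7
finger_force: 0.0
t 3.33 at [606.4 190.5 192.4] slide mm [ 0.  -0.5 17.4] rot [ 0.12  0.03 -0.33] F [ 0.3 -0.1 -0.3] q [ 0.3   0.47  0.07  1.18 -0.    1.32]
```

View pics/w2.png

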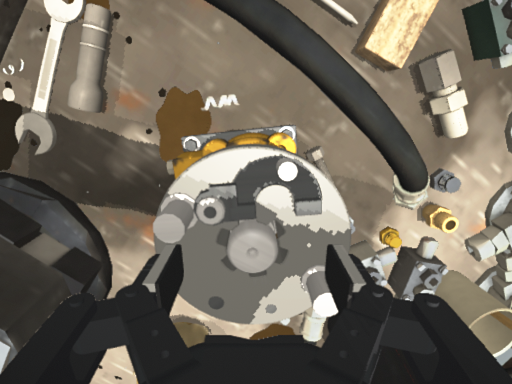

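The finger line passes through the head, with tips at about (178,250) and (332,250). Both are counter-clockwise of their pins, at (170,215) and (318,285). I'll keep going down until I feel contact.

```bash
Z='"rotation":[[0,0,0],[0,0,0],[0,0,0]]'
python3 -m pendant '{"grip":[0.1,0.1,0.1],"slide":[[0,0,0.003],[0,0,0.006],[0,0,0.01]],"rotation":[[0,0,0],[0,0,0],[0,0,0]]}'
python3 -m pendant '{"grip":[0.1,0.1,0.1],"slide":[[0,0,0.002],[0,0,0.004],[0,0,0.004]],"rotation":[[0,0,0],[0,0,0],[0,0,0]]}' | grep -E "posit|force"
python3 -m pendant '{"grip":[0.1,0.1,0.1],"slide":[[0,0,0.002],[0,0,0.003],[0,0,0.003]],"rotation":[[0,0,0],[0,0,0],[0,0,0]]}' | grep -E "posit|force"
```

```text
clock: 3.63
position: [605.9, 190.5, 181.4]
tool_rot: [0.487, 0.873, 0.0, 0.0]
force: [0.6, -0.1, 0.4]
gripper_width: 76.9
finger_force: 0.0
position: [605.4, 190.3, 178.1]
force: [-1.7, -1.0, 6.1]
finger_force: 2.6
position: [605.5, 190.3, 177.9]
force: [-6.2, -2.0, 18.3]
finger_force: 8.8
```

Contact, at about 18 N and compliant. Now I'll turn clockwise, which is positive about tool z.

```bash
python3 -m pendant '{"grip":[0.1,0.1,0.1,0.1,0.1,0.1],"slide":[[0,0,0.001],[0,0,0.001],[0,0,0.001],[0,0,0.001],[0,0,0.001],[0,0,0.001]],"rotation":[[0,0,2],[0,0,4],[0,0,6],[0,0,8],[0,0,10],[0,0,12]]}'
python3 -c "
from h import *
to((606,190.3,174),32);print(robot.get_obs()['torque'])"
```

```text
clock: 4.63
position: [606.7, 190.4, 177.9]
tool_rot: [0.577, 0.817, 0.002, 0.002]
force: [-4.7, -1.6, 18.9]
gripper_width: 76.8
finger_force: 9.9
t 4.63 at [606.7 190.4 177.9] slide mm [ 0.2 -0.7  3.9] rot [  0.3    0.08 -12.41] F [-4.7 -1.6 18.9] q [ 0.3   0.47  0.04  1.14 -0.    1.53]
[-0.5734491   1.24727356  0.09863639]
```

```bash
python3 -m pendant '{"grip":[0.1,0.1,0.1,0.1,0.1,0.1],"slide":[[0,0,0],[0,0,0],[0,0,0],[0,0,0],[0,0,0],[0,0,0]],"rotation":[[0,0,2],[0,0,4],[0,0,6],[0,0,8],[0,0,10],[0,0,12]]}'
python3 -c "
from h import *
to((606,190.3,174),32);print(robot.get_obs()['torque'])
cv2.imwrite('pics/w3.png',robot.snapshot('wrist'))"
```

```text
clock: 5.13
position: [606.7, 190.8, 177.4]
tool_rot: [0.659, 0.752, 0.002, 0.001]
force: [-3.8, -0.0, 15.9]
gripper_width: 76.6
finger_force: 8.1
t 5.13 at [606.7 190.8 177.4] slide mm [-0.4 -0.8  3.4] rot [  0.3   0.  -24.4] F [-3.8 -0.  15.9] q [0.3  0.47 0.04 1.14 0.   1.74]
[-0.14455379  0.94165214  0.12148859]
```

View pics/w3.png

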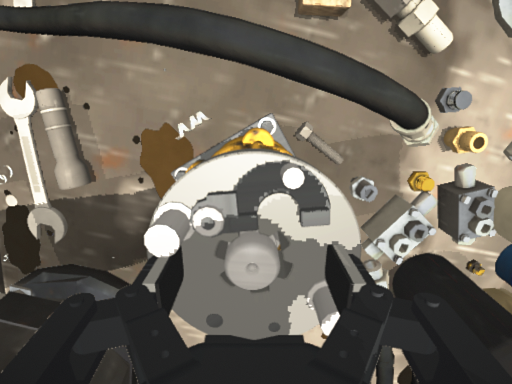

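The hub is turning with the fingers. I'll continue.

```bash
python3 -m pendant '{"grip":[0.1,0.1,0.1,0.1,0.1],"slide":[[0,0,0],[0,0,0],[0,0,0],[0,0,0],[0,0,0]],"rotation":[[0,0,2],[0,0,4],[0,0,6],[0,0,8],[0,0,8]]}' | grep -E "posi|force"
python3 -m pendant '{"grip":[0.1,0.1,0.1,0.1,0.1],"slide":[[0,0,0],[0,0,0],[0,0,0],[0,0,0],[0,0,0]],"rotation":[[0,0,2],[0,0,4],[0,0,6],[0,0,8],[0,0,8]]}'| grep -E "posi|force"
```

```text
position: [605.6, 190.4, 173.3]
force: [-0.1, 0.4, 0.2]
finger_force: 0.0
position: [605.5, 190.3, 172.9]
force: [-0.3, -0.7, 0.5]
finger_force: 0.0
```

The force vanished, so the hub has dropped. I'll back off 8° to clear the pins and press down to seat it.

```bash
python3 -m pendant '{"grip":[0.1,0.1,0.1,0.1,0.1],"slide":[[0,0,0],[0,0,0.002],[0,0,0.005],[0,0,0.008],[0,0,0.008]],"rotation":[[0,0,-4],[0,0,-8],[0,0,-10],[0,0,-10],[0,0,-10]]}' | grep -E "posi|force"
python3 -m pendant '{"grip":[0.1,0.1,0.1,0.1,0.1],"slide":[[0,0,0.002],[0,0,0.004],[0,0,0.006],[0,0,0.008],[0,0,0.008]],"rotation":[[0,0,0],[0,0,0],[0,0,0],[0,0,0],[0,0,0]]}'| grep -E "posi|force"
python3 -c "
from h import *
to((606,190.3,174),32);print(robot.get_obs()['torque'])
cv2.imwrite('pics/w4.png',robot.snapshot('wrist'))"
```

```text
position: [605.2, 190.2, 164.4]
force: [-0.7, -0.0, -0.1]
finger_force: 0.0
position: [605.8, 190.4, 161.9]
force: [-6.7, -2.2, 20.5]
finger_force: 10.7
t 6.85 at [605.8 190.4 161.9] slide mm [ -0.1   0.2 -12.1] rot [ 2.100e-01 -1.000e-02 -3.034e+01] F [-6.7 -2.2 20.5] q [0.3  0.48 0.01 1.1  0.   1.85]
[-0.44783563  1.74099625  0.03865399]
```

View pics/w4.png

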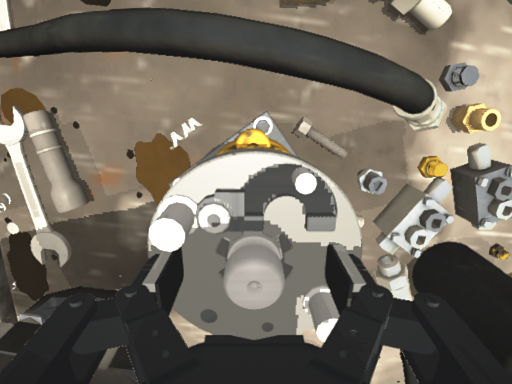

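Contact is now 16.0 mm lower (177.9 → 161.9 mm), so the hub is home. I'll lift off, close the gripper, and find the knob and pins.

```bash
python3 -m pendant '{"grip":[0.1,0.1,0.1,0.5,1,1,1,1],"slide":[[0,0,-0.03],[0,0,-0.06],[0,0,-0.09],[0,0,-0.12],[0,0,-0.15],[0,0,-0.15],[0,0,-0.15],[0,0,-0.15]],"rotation":[[0,0,0],[0,0,0],[0,0,0],[0,0,0],[0,0,0],[0,0,0],[0,0,0],[0,0,0]]}'
python3 - <<'E'
from h import *
m=robot.camera_model("wrist"); to((606,190.3,300),2); im=robot.snapshot("wrist"); cv2.imwrite("pics/w5.png",im)
c=proj(m,[[606,190.3,175]])[0].round().astype(int); print(c)
x0,y0=c[0]-75,c[1]-75; print(x0,y0)
cv2.imwrite("pics/w5b.png",cv2.resize(im[y0:y0+150,x0:x0+150],(600,600),interpolation=cv2.INTER_CUBIC))
E
```

```text
clock: 7.57
position: [605.6, 190.3, 306.7]
tool_rot: [0.697, 0.717, -0.0, -0.0]
force: [-0.9, 0.2, -0.1]
gripper_width: 16.4
finger_force: 0.0
t 7.57 at [605.6 190.3 306.7] slide mm [-0.1  0.4  6.7] rot [-0.02  0.01 -0.33] F [-0.9  0.2 -0.1] q [ 0.3   0.45  0.34  1.46 -0.    1.85]
[254 186]
179 111
```

View pics/w5b.png

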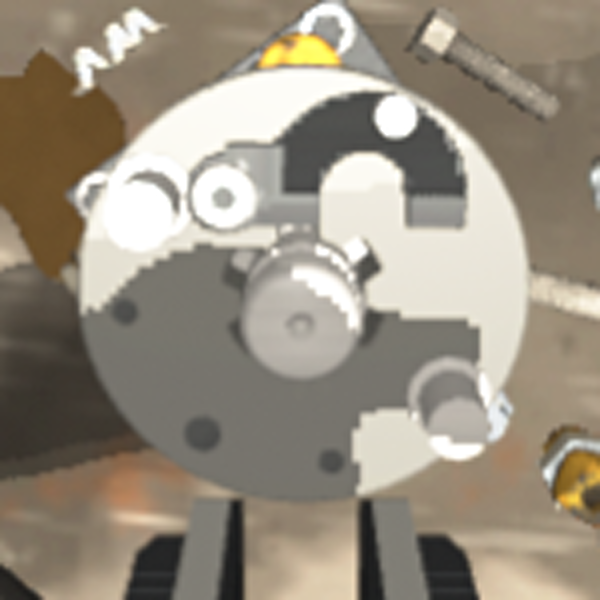

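Crop pixels: pin tops (460,420) and (140,215), knob (396,117), screw (222,195), head (300,322).

Run:
```python
from h import *
m=robot.camera_model("wrist"); w={}
for n,p in dict(head=(300,322,196),p1=(460,420,196),p2=(140,215,196),knob=(396,117,194.5),scr=(222,195,183.5)).items():
    w[n]=plane(m,[[179+p[0]/4,111+p[1]/4]],p[2])[0,:2]; print(n,w[n].round(1))
d=w["p1"]-w["p2"]; print("centre",(w["p1"]+w["p2"])/2,np.hypot(*d)); yaw=np.arctan2(d[1],d[0])-np.radians(111); print("yaw",np.degrees(yaw))
C=np.array([606,190.3]); H=lambda x,y:C+np.array([[np.cos(yaw),-np.sin(yaw)],[np.sin(yaw),np.cos(yaw)]])@[x,y]
P=H(0,-34); print("pivot",P,"seen-corr",w["scr"]-w["head"]+C,"knob seen",w["knob"]-w["head"]+C)
print("knob home",H(-21,5.6)); 
for t in(0,.1): a=np.arctan2(39.6,-21)+1.047-t; print("knob open",t,H(44.8*np.cos(a),-34+44.8*np.sin(a)))
for t in(0,.3,.6,.9,1.05):
    a=np.arctan2(39.6,-21)+1.047-t; k=H(44.8*np.cos(a),-34+44.8*np.sin(a)); print(t,"knob",k.round(1),"push dir world deg",round(np.degrees(a+yaw)-90,1))
```

```text
head [605.3 191.6]
p1 [644.5 168.1]
p2 [568.2 215.9]
knob [625.2 239.5]
scr [586.  218.6]
centre [606.36496097 192.0107781 ] 90.01115960004371
yaw -143.04826711132037
pivot [585.56117121 217.47083506] seen-corr [586.67269651 217.31646312] knob seen [625.89612163 238.22685149]
knob home [626.14838169 198.44878612]
knob open 0 [622.31401271 243.08857582]
knob open 0.1 [624.68790818 239.29143209]
0 knob [622.3 243.1] push dir world deg -55.1
0.3 knob [628.2 231.1] push dir world deg -72.3
0.6 knob [630.4 217.9] push dir world deg -89.5
0.9 knob [628.5 204.6] push dir world deg -106.7
1.05 knob [626.1 198.3] push dir world deg -115.3
```

The washer is at about 0.1 rad with the knob at (625.3,238.7), and it must end near (626,198). I'll come down behind it at (632,264) with the fingers shut, then push along -y.

```bash
python3 -m pendant '{"grip":[1,1,1,1,1,1,1,1],"slide":[[0.036,0.014,0],[0.073,0.028,0],[0.073,0.028,0.03],[0.073,0.028,0.06],[0.073,0.028,0.09],[0.073,0.028,0.12],[0.073,0.028,0.122],[0.073,0.028,0.122]],"rotation":[[0,0,0],[0,0,0],[0,0,0],[0,0,0],[0,0,0],[0,0,0],[0,0,0],[0,0,0]]}'
python3 - <<'E'
from h import *
to((632,240,184),2); cv2.imwrite("pics/w6.png",robot.snapshot("wrist"))
E
```

```text
clock: 8.28
position: [628.9, 263.1, 181.6]
tool_rot: [0.697, 0.717, -0.004, -0.002]
force: [-0.2, -0.8, 0.5]
gripper_width: 0.3
finger_force: 0.0
t 8.28 at [628.9 263.1 181.6] slide mm [-23.2   2.4  -2.4] rot [-0.45  0.17 -0.33] F [-0.2 -0.8  0.5] q [ 0.4   0.56  0.21  1.23 -0.    1.94]
```

View pics/w6.png

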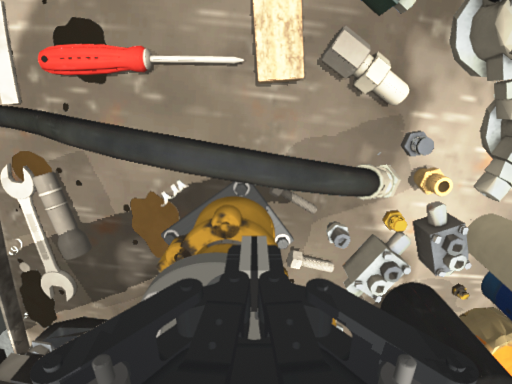

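The fingers at about (255,240) hide the hub, and nothing is in contact. I'll push in stages and watch the force.

```bash
python3 -m pendant '{"grip":[1,1,1,1,1,1],"slide":[[-0.004,0.002,0],[-0.008,0.002,0],[-0.012,0.002,0],[-0.016,0.002,0],[-0.02,0.002,0],[-0.02,0.002,0]],"rotation":[[0,0,0],[0,0,0],[0,0,0],[0,0,0],[0,0,0],[0,0,0]]}' |grep -E "posi|force"
python3 -m pendant '{"grip":[1,1,1,1,1,1],"slide":[[-0.003,0,0],[-0.006,0,0],[-0.009,0,0],[-0.012,0,0],[-0.015,0,0],[-0.015,0,0]],"rotation":[[0,0,0],[0,0,0],[0,0,0],[0,0,0],[0,0,0],[0,0,0]]}' |grep -E "posi|force"
```

```text
position: [635.5, 243.7, 186.8]
force: [2.1, 0.6, 2.2]
finger_force: 1.1
position: [637.2, 228.8, 186.7]
force: [6.5, 0.7, 4.3]
finger_force: 3.1
```

The reaction is in +x rather than +y, so the knob is probably slipping past the finger's -x side. I'll back off to the earlier viewpoint and measure the knob by thresholding, without viewing another picture.

```bash
python3 -m pendant '{"grip":[1,1,1,1,1,1,1,1],"slide":[[0.018,0.002,0],[0.035,0.002,0],[0.035,0,-0.04],[0.035,0,-0.08],[0.035,0,-0.122],[0,-0.015,-0.122],[-0.038,-0.03,-0.122],[-0.038,-0.03,-0.122]],"rotation":[[0,0,0],[0,0,0],[0,0,0],[0,0,0],[0,0,0],[0,0,0],[0,0,0],[0,0,0]]}' 
python3 -m pendant '{"grip":[1,1],"slide":[[0,0,0],[0,0,0]],"rotation":[[0,0,0],[0,0,0]]}'|grep -E "clock|posi|force"
python3 - <<'E'
from h import *
m=robot.camera_model("wrist"); im=robot.snapshot("wrist"); cv2.imwrite("pics/w7.png",im)
a=cv2.imread("pics/w5.png")
# where did the picture change: bright blobs now, circular, near hub
g=cv2.cvtColor(im,cv2.COLOR_BGR2GRAY)
def rep(im,tag):
    g=cv2.cvtColor(im,cv2.COLOR_BGR2GRAY)
    for th in(235,250):
        n,l,s,c=cv2.connectedComponentsWithStats((g>=th).astype(np.uint8))
        for i in range(1,n):
            x,y,w,h,A=s[i]
            if A>25 and A<2000 and 179<c[i][0]<329 and 111<c[i][1]<240: print(tag,th,c[i].round(1),w,h,A,plane(m,[c[i]],194.5)[0].round(1))
rep(a,"old"); rep(im,"new")
k=proj(m,[[625.9,239.5,194.5]]); print("old knob px",k)
# dark washer plate: low-value centroid
for t,i in(("old",a),("new",im)):
    g=cv2.cvtColor(i,cv2.COLOR_BGR2GRAY)[125:230,195:315]; n,l,s,c=cv2.connectedComponentsWithStats((g<75).astype(np.uint8))
    print(t,[(c[j].round(0)+[195,125],s[j].tolist()) for j in range(1,n) if s[j,4]>60])
E
```

```text
clock: 10.0
position: [601.7, 185.2, 307.5]
tool_rot: [0.698, 0.716, -0.004, -0.0]
force: [-0.3, 0.4, -0.8]
gripper_width: 0.1
finger_force: 0.0
clock: 10.17
position: [604.9, 190.6, 306.6]
force: [0.6, 0.8, 1.0]
finger_force: 0.0
old 235 [261.1 116. ] 13 12 53 [609.2 260.4 194.5]
old 235 [210.6 118.7] 12 12 54 [565.1 256.9 194.5]
old 235 [256.5 123.9] 10 6 38 [605.4 253.6 194.5]
old 235 [200.6 126.6] 7 10 30 [556.1 249.9 194.5]
old 235 [228.9 147.7] 77 45 1073 [581.3 231.9 194.5]
old 235 [277.5 139.6] 10 10 81 [624.5 240.4 194.5]
old 235 [297.1 151.6] 16 21 65 [642.8 230.4 194.5]
old 235 [270.  156.2] 20 17 192 [618.5 225.3 194.5]
old 235 [234.6 159.7] 16 16 159 [586.4 221.2 194.5]
old 235 [260.8 183.3] 17 15 84 [611.2 199.5 194.5]
old 235 [291.9 222.6] 13 6 44 [643.1 160.7 194.5]
old 250 [260.9 116.2] 13 12 44 [609.  260.3 194.5]
old 250 [230.2 147. ] 70 45 895 [582.4 232.6 194.5]
old 250 [277.5 139.7] 10 10 78 [624.5 240.4 194.5]
old 250 [269.  153.7] 18 8 97 [617.5 227.5 194.5]
old 250 [234.4 159.6] 14 15 137 [586.3 221.2 194.5]
old 250 [260.6 183.2] 16 13 61 [610.9 199.7 194.5]

[... 359 characters left out ...]
ew 235 [279.5 163.6] 10 10 74 [627.5 218.7 194.5]
new 235 [267.2 172.1] 6 7 29 [616.7 210.5 194.5]
new 235 [261.9 183.9] 16 16 87 [612.2 199.  194.5]
new 235 [302.1 207.4] 8 22 63 [651.7 176.8 194.5]
new 250 [262.1 116.3] 13 11 44 [610.1 260.2 194.5]
new 250 [257.  141.5] 80 26 1213 [606.3 238.2 194.5]
new 250 [211.7 166.7] 22 25 321 [565.5 214.  194.5]
new 250 [231.7 162.3] 14 14 133 [583.8 218.7 194.5]
new 250 [279.3 163.7] 9 10 69 [627.4 218.7 194.5]
new 250 [262.1 184.1] 15 14 60 [612.4 198.8 194.5]
new 250 [301.  202.2] 6 11 29 [650.2 182.1 194.5]
old knob px [[278.98717012 140.72880239]]
old [(array([201., 212.]), [0, 61, 20, 42, 392])]
new [(array([201., 212.]), [0, 62, 20, 41, 386])]
```

The knob has moved to (627.5,218.7), about 0.65 rad. The shut tips are narrow (about 12 mm), so I'll centre them on the knob at x≈627.5 and push again.

```bash
python3 -m pendant '{"grip":[1,1,1,1,1,1,1,1],"slide":[[0.03,0.012,0],[0.055,0.024,0],[0.055,0.024,0.03],[0.055,0.024,0.06],[0.055,0.024,0.09],[0.055,0.024,0.12],[0.055,0.024,0.122],[0.055,0.024,0.122]],"rotation":[[0,0,0],[0,0,0],[0,0,0],[0,0,0],[0,0,0],[0,0,0],[0,0,0],[0,0,0]]}'|grep -E "posi|force"
python3 -m pendant '{"grip":[1,1,1,1],"slide":[[-0.003,0,0],[-0.006,0,0],[-0.006,0,0],[-0.006,0,0]],"rotation":[[0,0,0],[0,0,0],[0,0,0],[0,0,0]]}'|grep -E "posi|force"
```

```text
position: [626.3, 246.5, 182.5]
force: [-0.5, 0.5, -0.0]
finger_force: 0.0
position: [629.5, 240.2, 187.5]
force: [0.3, 0.2, -0.3]
finger_force: 0.0
```

```bash
python3 -m pendant '{"grip":[1,1,1,1,1,1,1],"slide":[[-0.003,-0.001,0.002],[-0.006,-0.001,0.002],[-0.009,-0.001,0.002],[-0.012,-0.001,0.002],[-0.014,-0.001,0.002],[-0.016,-0.001,0.002],[-0.016,-0.001,0.002]],"rotation":[[0,0,0],[0,0,0],[0,0,0],[0,0,0],[0,0,0],[0,0,0],[0,0,0]]}'|grep -E "posi|force"
python3 -m pendant '{"grip":[1,1,1,1,1],"slide":[[-0.002,0,0],[-0.004,0,0],[-0.006,0,0],[-0.008,0,0],[-0.008,0,0]],"rotation":[[0,0,0],[0,0,0],[0,0,0],[0,0,0],[0,0,0]]}'|grep -E "posi|force"
```

```text
position: [627.7, 223.5, 183.3]
force: [0.1, -1.7, -0.5]
finger_force: 0.0
position: [627.7, 215.6, 183.2]
force: [0.5, 0.3, -0.9]
finger_force: 0.1
```

```bash
python3 -m pendant '{"grip":[1,1,1,1],"slide":[[-0.001,0,0],[-0.002,0,0],[-0.003,0,0],[-0.003,0,0]],"rotation":[[0,0,0],[0,0,0],[0,0,0],[0,0,0]]}'|grep -E "posi|force"
python3 -m pendant '{"grip":[1,1,1,1],"slide":[[-0.001,0,0],[-0.002,0,0],[-0.003,0,0],[-0.003,0,0]],"rotation":[[0,0,0],[0,0,0],[0,0,0],[0,0,0]]}'|grep -E "posi|force"
```

```text
position: [628.1, 213.0, 183.2]
force: [-0.7, 1.0, -0.4]
finger_force: 0.6
position: [628.8, 210.7, 183.4]
force: [1.3, 4.4, -0.7]
finger_force: 2.0
```

```bash
python3 -m pendant '{"grip":[1,1,1,1],"slide":[[-0.001,0,0],[-0.002,0,0],[-0.003,0,0],[-0.003,0,0]],"rotation":[[0,0,0],[0,0,0],[0,0,0],[0,0,0]]}'|grep -E "posi|force"
python3 -m pendant '{"grip":[1,1,1,1,1,1,1,1],"slide":[[0.005,0,0],[0.02,0,0],[0.04,0,0],[0.045,0,-0.04],[0.045,0,-0.08],[0.045,0,-0.12],[0,-0.024,-0.122],[-0.01,-0.024,-0.122]],"rotation":[[0,0,0],[0,0,0],[0,0,0],[0,0,0],[0,0,0],[0,0,0],[0,0,0],[0,0,0]]}'|grep -E "posi|force"
python3 -m pendant '{"grip":[1,1,1],"slide":[[-0.01,0,0],[-0.01,0,0],[-0.01,0,0]],"rotation":[[0,0,0],[0,0,0],[0,0,0]]}'|grep -E "clock|posi|force"
python3 - <<'E'
from h import *
m=robot.camera_model("wrist"); im=robot.snapshot("wrist"); cv2.imwrite("pics/w8.png",im)
g=cv2.cvtColor(im,cv2.COLOR_BGR2GRAY)
n,l,s,c=cv2.connectedComponentsWithStats((g>=235).astype(np.uint8))
for i in range(1,n):
    x,y,w,h,A=s[i]; P=plane(m,[c[i]],194.5)[0]
    if 15<A<2500 and np.hypot(*(P[:2]-[606,190]))<75: print(c[i].round(1),w,h,A,P.round(1))
h=cv2.HoughCircles(g,cv2.HOUGH_GRADIENT,1,8,param1=120,param2=9,minRadius=4,maxRadius=18)
for x,y,r in h[0]:
    P=plane(m,[[x,y]],194.5)[0]
    if np.hypot(*(P[:2]-[606,190]))<60: print("circ",x,y,r,P.round(1))
print("home knob px",proj(m,[[626.1,198.4,194.5],[625.3,200.2,194.5]]))
E
```

```text
position: [628.9, 210.0, 183.5]
force: [2.5, 10.6, -2.8]
finger_force: 4.8
position: [605.8, 195.9, 310.5]
force: [-0.9, 0.0, 0.2]
finger_force: 0.0
clock: 14.13
position: [604.6, 186.3, 304.7]
force: [0.6, 0.2, 0.5]
finger_force: 0.0
[262.4 113.7] 13 13 51 [610.  258.1 194.5]
[257.6 120.3] 9 5 33 [606.1 252.5 194.5]
[251.8 144.4] 106 44 2356 [601.6 231.4 194.5]
[236.7 155.1] 16 15 159 [588.4 221.5 194.5]
[260.5 181.7] 22 20 200 [610.6 197.3 194.5]
[277.4 183.1] 10 9 75 [626.3 196.4 194.5]
[299.2 206.8] 4 8 20 [648.4 173.7 194.5]
[290.8 222.8] 9 4 20 [641.5 156.9 194.5]
circ 255.5 186.5 15.2 [606.1 192.6 194.5]
circ 240.5 157.5 11.8 [591.8 219.3 194.5]
circ 258.5 176.5 17.4 [608.6 202.2 194.5]
circ 210.5 163.5 15.2 [564.6 213.1 194.5]
circ 270.5 213.5 17.4 [621.3 166.  194.5]
circ 299.5 224.5 17.4 [650.1 155.4 194.5]
circ 294.5 208.5 13.8 [644.  171.8 194.5]
circ 276.5 221.5 8.2 [627.6 157.9 194.5]
circ 227.5 214.5 4.6 [580.1 163.8 194.5]
circ 236.5 150.5 7.1 [588.1 225.6 194.5]
circ 292.5 217.5 8.1 [642.8 162.5 194.5]
circ 252.5 131.5 17.3 [601.9 242.7 194.5]
circ 313.5 201.5 17.3 [661.6 179.4 194.5]
circ 228.5 178.5 14.1 [581.  199.5 194.5]
circ 266.5 190.5 11.8 [616.5 189.  194.5]
circ 234.5 226.5 17.4 [586.9 151.4 194.5]
circ 288.5 199.5 9.4 [637.7 180.7 194.5]
circ 244.5 188.5 8.0 [595.9 190.3 194.5]
circ 217.5 157.5 9.4 [571.  218.8 194.5]
circ 277.5 183.5 4.4 [626.4 196.1 194.5]
circ 229.5 154.5 6.0 [581.8 221.8 194.5]
circ 242.5 170.5 6.0 [593.8 207.4 194.5]
circ 275.5 200.5 9.4 [625.4 179.4 194.5]
circ 204.5 157.5 7.1 [559.2 218.4 194.5]
circ 280.5 145.5 15.0 [627.2 231.2 194.5]
circ 202.5 176.5 7.1 [557.  200.7 194.5]
circ 248.5 157.5 4.6 [599.  219.6 194.5]
home knob px [[277.30912039 181.05236296]
 [276.54955154 179.141584  ]]
```

The knob is seen at (626.3,196.4), which puts the washer at about 1.08 rad, on its end stop. The push force rose to 10 N there. The arm is clear, so I'll hand in.

```bash
python3 -c "
from cell import robot
print(robot.close_job())"
```

```text
the job is handed in; nothing more can be done
None
```

I handed the job in at about 14 s: the hub dropped the full 16 mm home on the splines, and the swing washer measures about 1.08 rad, on its end stop in the groove; no verdict came back.

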